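Lock the battery cover of the slit-lamp power pack

TASK

The white cover of the grey power pack is on but not locked: take the blue blade key from its stand, put its blade in the slot of the cover's round brass lock and turn it clockwise, some 65 to 90 degrees, until the lock comes to its stop and the cover is drawn down flush. Turn gently by feel and do not wrench the lock past its stop, then put the key back upright in its stand and leave the other things as they are.

Things in the scene. Friction and masses are not known exactly. Their poses are not given: they have to be found in the camera images.
- pack: Grey power pack fixed on the table, 170 (x) by 130 (y) by 75 mm high; origin at the centre of its underside, z up. The white cover (154 by 114 by 5 mm, with a 52 mm square opening in its middle) lies on its top; the round lock is in the middle of that opening.
- lock (a point): Centre of the lock's brass face, 82.5 mm above the table, on the upright lock axis; axes parallel to the pack's. The brass cam is a 33 mm disc with a straight slot across its middle, 6 mm wide, 7.5 mm deep, in a black collar of 49 mm outside diameter that stands 0.5 mm above it. The cam is sprung: pressed, it sinks up to 6 mm (2.4 N at first, 1.2 N more per mm) and springs up again.
- slot_floor (a point): Middle of the slot's floor, 75 mm above the table, axes as the pack's. At the start the slot points from 0.45 rad anticlockwise to 0.85 rad clockwise of the pack's x (seen from above); this is not reported. From there the lock turns only clockwise, 67 to 90 degrees (varies), to a hard stop; turning takes 0.1 to 0.15 N m. A blade pressed lightly across the slot snaps in when lined up.
- windup (a joint): Twist (rad) of the slotted brass head against the lock's spindle, through a stiff torsion spring: 0 at rest, positive clockwise from above, 0.167 rad per N m of torque on the lock: about 0.02 while the lock turns freely; it rises once the stop is reached. Beyond 0.07 rad (0.42 N m) the lock is being wrenched. The reading is noisy by some 0.02 rad.
- cover_top (a point): Point on the cover's upper face, 50 mm to the -x side of the lock axis in the pack's frame. 83 to 84 mm above the table at the start (3 to 4 mm gap all round), 80 mm when fully locked; it sinks evenly with the turn of the lock.
- key_grip (a point): Centre of the key's blue handle, an upright plate 40 mm wide (its x), 16 mm thick (its y: grip across this), 56 mm high; z up along the key. Below it a steel shank of 12 mm diameter and a flat blade 20 mm wide (x), 3 mm thick (y), 16 mm long, tip 68 mm below this point. About 90 g. Starts upright in the stand with this point 73 mm above the table.
- key_tip (a point): Middle of the lower edge of the key's blade, 68 mm below key_grip along the key's axis; same axes.
- stand: White key stand fixed on the table, 90 (x) by 70 (y) by 45 mm high, origin at the centre of its underside. In its top a rectangular pocket 28 mm (x) by 18 mm (y), 43 mm deep, in its middle; the key's blade and shank hang in it while the handle's lower edge rests on the stand's top (handle's 40 mm side along the stand's x).
- eyewash: Amber bottle, 60 mm diameter, 130 mm high, loose; origin at the centre of its underside. Leave it.
- lens_case: Blue case 75 by 110 by 30 mm, loose; origin at the centre of its underside. Leave it.
- swab_jar: White open cup, 66 mm diameter, 75 mm high, loose; origin at the centre of its underside. Leave it.
Things that resemble listed ones, but are neither listed nor needed, are in the scene too. Leave any brown or turquoise look-alike of the part that bears key_grip alone.

How it is judged:
By the outcome, as a careful person would: the job done as asked, in the order asked, and still so for the second after the job is handed in, with the robot touching nothing.
It also fails if it takes over 72 s, if anything falls off the work surface, if the arm or the gripper's body presses on something with over 40 N, if the wrist force passes 120 N, or if a joint passes its speed limit or range.

ROBOT

A 6-joint arm with a two-finger parallel gripper is mounted at the origin on the work surface. World frame = base frame: x ahead of the robot, y to its left, z up, the work surface at z = 0. Lengths are in m, angles in rad, forces in N, time in s.
With the tool pointing down it reaches from about 0.375 to 0.825 m from the base axis. Payload 5.5 kg.
Tool frame: the origin (TCP) lies on the centre line of the jaws, within the pads' length; the fingertips stand 11 mm ahead of it and the grasp point (between the pads) lies 8 mm behind it (bot.finger_overhang is the distance from the TCP to the fingertips, in m); z points along the fingers, y is the direction in which the jaws open and shut (so a half turn about z gives the same grasp; the last joint's range is limited). The gripper opens to 85 mm and grips with 20 to 120 N. Pads are 22 mm wide; open, the fingers measure 114 mm over their backs; the gripper's body (76 mm by 85 mm) begins 54 mm behind the grasp point. The pads swing forward as they close: fully open they stand 13 mm farther back than shut.
Start: joints at [1.249, 0.314, -0.047, 1.21, 0, 1.571], TCP at [0.19, 0.569, 0.242] pointing down, gripper open.
Joint ranges: [-2.67, 2.67], [-0.69, 1.73], [-1.03, 1.25], [-2.08, 2.16], [-1.42, 1.45], [-3.14, 3.14]. Speed limits (rad/s): [2.39, 2.39, 3.01, 3.14, 3.14, 3.14].

INTERFACE

Orientations are given as a rotation vector (axis times angle).
In Python, from plant import bot gives the robot as it stands. The module is installed in compiled form; this text tells all that it offers.
- The arm moves only by the tool arm_command, never from a script. Its argument "plan" is a list of rows, each an object with "offset": the shift along the tool's x, y, z in cm, a list of three; "twist": the turn, a rotation vector about the tool's x, y, z in rad, a list of three; "hand": the finger opening in cm, from 0 to 8.54. In form: [{"offset": [dx, dy, dz], "twist": [wx, wy, wz], "hand": hand}, ...]. A call has exactly 10 rows; each row is the pose to reach, as a shift and turn from the pose measured when the call began, along the tool's axes at that moment; what a row does not reach only later rows make up. A row lasts 1/12 s, in which the tool goes at most 41.7 mm and 7.16 degrees, less where a joint would pass 70% of its speed; a pose out of reach is approached as far as the arm can. A call with a gripper value outside its range is refused whole. The fingers move at their own pace and stop on an object; "grip_force" is the grip in N (left out, the last holds). Time passes only in rows, so rows that repeat a pose let the fingers close, or fill a call up. It gives the time, the measured TCP pose, the force and the opening at its end, in the units of the state.
- bot.state(): the state, without advancing time (a new reading comes with each control period).
- bot.snapshot(name): name is "scene" or "top" or "wrist"; returns a dict with "frame" (400x640x3 uint8, red, green, blue), "depth" (400x640 float32, m along the optical axis (not along the pixel's ray), 0 where there is no reading), "intrinsics" (3x3 intrinsics, pixels), "k1" (the pictures are not rectified: a ray, as slopes to the right and down, at radius r is drawn at 1 + k1 r^2 times it, then the intrinsics apply), "R" (3x3) and "t" (3): a world point X has camera coordinates R X + t. Camera axes: x right, y down, z forward; pixel columns grow to the right and rows downward; lengths in m; the calibration is good to about 2 mm. A picture is of the moment at which its call begins.
- bot.job_done(): hands the job in, once; it reports no verdict.
The state is a dict: "t": time; "joint_positions": joint angles; "joint_vel": joint speeds; "tau": joint torques, N m; "tcp_pos": TCP position; "ee_rot": TCP orientation; "ft_force": force on the tool from outside, world axes, zero at the start; "ft_torque": the same for the moment, N m; "width": finger opening in m.
Only numpy, scipy, OpenCV 4.12 (cv2) and the standard library are available. Lean on these libraries where they do the work, as an engineer would, in place of code of your own. Each camera call takes 0.05 s, during which the arm holds its last target. There are 200 camera calls.

## Working session

There is one attempt and no reset: what is moved stays moved. The work goes in short steps, Python scripts to look and compute and a tool call to move; the robot and the scene stay as the last step left them, time stands still between calls to the robot, and variables do not carry over. Pictures are saved under pics/ and viewed, about 8 in all and at most 12, crops included, and the job is handed in when it is done.

Besides the shell and the picture viewer there is one more tool, called after ">>>" by a JSON object that holds its "op" and its "data". arm_command: Moves the arm, as the interface text tells. Its arguments: {"type":"object","properties":{"plan":{"type":"array","items":{"type":"object","properties":{"offset":{"type":"array","items":{"type":"number"}},"twist":{"type":"array","items":{"type":"number"}},"hand":{"type":"number"}}}},"grip_force":{"type":"number"}},"required":["plan"]}

```bash
mkdir -p pics; cat > h.py <<'E'
import numpy as np, cv2
from scipy.spatial.transform import Rotation as Ro
from plant import bot
def snap(n,fn=None):
    s=bot.snapshot(n)
    if fn: cv2.imwrite('pics/'+fn,s['frame'][:,:,::-1])
    np.savez('last_'+n,**{k:s[k] for k in s})
    return s
def load(n): return dict(np.load('last_'+n+'.npz'))
def ray(s,uv):
    K=np.array(s['intrinsics']);k1=float(s['k1'])
    D=np.array([k1,0,0,0,0.])
    p=cv2.undistortPoints(np.array(uv,float).reshape(-1,1,2),K,D).reshape(-1,2)
    R=np.array(s['R']);t=np.array(s['t'])
    d=np.c_[p,np.ones(len(p))]@R
    return -R.T@t,d
def onplane(s,uv,z):
    c,d=ray(s,uv); return c+d*((z-c[2])/d[:,2])[:,None]
def proj(s,X):
    R=np.array(s['R'])
    return cv2.projectPoints(np.array(X,float).reshape(-1,1,3),cv2.Rodrigues(R)[0],np.array(s['t'],float),np.array(s['intrinsics']),np.array([float(s['k1']),0,0,0,0.]))[0].reshape(-1,2)
E
python3 - <<'E'
from h import *
a=snap('scene','scene0.png');b=snap('top','top0.png')
st=bot.state()
for k in st: print(k,np.round(st[k],3))
for s in(a,b): print(s['intrinsics'],s['k1'],np.round(-np.array(s['R']).T@s['t'],3))
E
```

```text
t 0.1
joint_positions [ 1.249  0.314 -0.048  1.21   0.     1.571]
joint_vel [-0.001 -0.001  0.003  0.001  0.001 -0.001]
tau [ 0.0000e+00 -5.4077e+01  3.4054e+01  1.1000e-02  0.0000e+00  0.0000e+00]
tcp_pos [0.19  0.569 0.242]
ee_rot [-5.030e-01 -3.101e+00  2.000e-03]
ft_force [0.06  0.11  0.103]
ft_torque [-0.004 -0.028 -0.044]
width 0.086
[[453.46306551   0.         314.49826686]
 [  0.         453.46306551 203.57793947]
 [  0.           0.           1.        ]] -0.04519440966507166 [ 1.042 -0.287  0.881]
[[405.39751298   0.         325.38042901]
 [  0.         405.39751298 202.75163908]
 [  0.           0.           1.        ]] -0.03901561282437821 [ 0.387 -0.032  1.02 ]
```

View pics/top0.png

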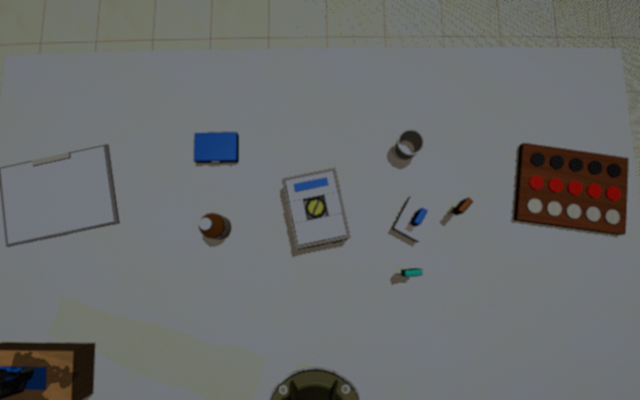

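View pics/scene0.png

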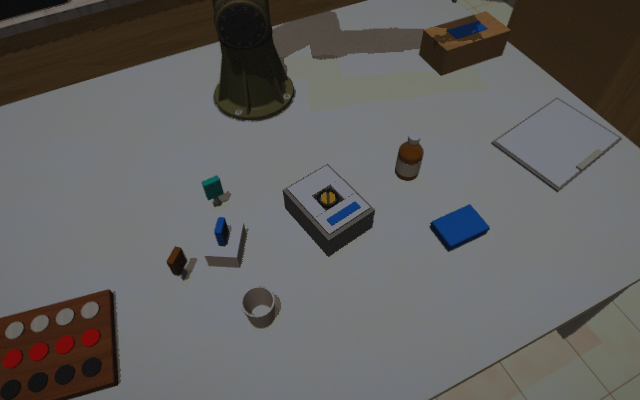

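The pictures show three key-like parts. In the top view they are blue at (419,216) in the white stand, brown at (462,206), and turquoise at (412,272). The blue one in the stand fits the description. The lock is at (316,208) in the same view. I'll confirm in an enlarged crop and measure.

```bash
python3 - <<'E'
from h import *
b=load('top');a=load('scene')
f=b['frame'];g=a['frame']
c1=cv2.resize(f[185:255,380:480],None,fx=4,fy=4,interpolation=2)
c2=cv2.resize(f[160:255,275:355],None,fx=4,fy=4,interpolation=2)
c3=cv2.resize(g[205:275,160:260],None,fx=4,fy=4,interpolation=2)
H=np.zeros((570,730,3),np.uint8);H[:280,:400]=c1;H[:380,405:725]=c2;H[285:565,:400]=c3
cv2.imwrite('pics/crop1.png',H[:,:,::-1])
hsv=cv2.cvtColor(f,cv2.COLOR_RGB2HSV)
m=cv2.inRange(hsv,(100,120,50),(125,255,255))
for c in cv2.findContours(m,0,2)[0]:
    if cv2.contourArea(c)>15:
        r=cv2.minAreaRect(c);print('blue',r,onplane(b,[r[0]],0.101).round(3))
m=cv2.inRange(hsv,(22,100,60),(35,255,255));m[:150]=0;m[260:]=0
for c in cv2.findContours(m,0,2)[0]:
    if cv2.contourArea(c)>15:
        r=cv2.minAreaRect(c);print('brass',r,onplane(b,[r[0]],0.0825).round(3))
E
```

```text
blue ((35.85025405883789, 377.596435546875), (18.452985763549805, 22.157833099365234), 4.085616588592529) [[0.122 0.614 0.101]]
blue ((11.5, 369.5), (5.0, 23.0), 90.0) [[0.139 0.672 0.101]]
blue ((419.8207702636719, 216.12266540527344), (6.799000263214111, 16.70611572265625), 29.05460548400879) [[ 0.474 -0.249  0.101]]
blue ((310.51922607421875, 184.0961456298828), (7.452413558959961, 33.14362716674805), 78.69007110595703) [[ 0.551 -0.     0.101]]
blue ((215.48573303222656, 146.51512145996094), (28.164291381835938, 43.68699264526367), 88.31531524658203) [[0.643 0.221 0.101]]
brass ((319.10003662109375, 208.80003356933594), (6.260990142822266, 13.86362075805664), 26.56505012512207) [[ 0.496 -0.019  0.083]]
brass ((311.46551513671875, 205.41380310058594), (6.434016227722168, 14.312403678894043), 23.198591232299805) [[ 0.504 -0.002  0.083]]
```

View pics/crop1.png

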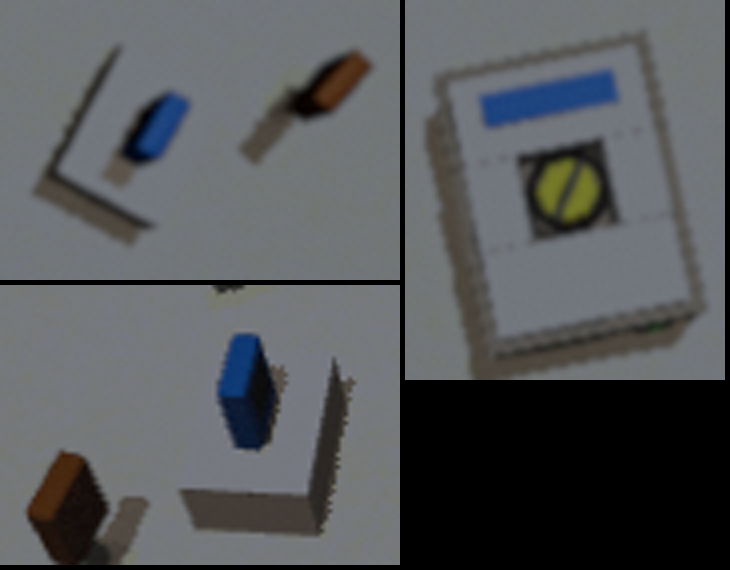

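The crop confirms it: the blue handle stands upright in the white stand, with its long side about -29° in yaw. The lock's slot is at about -25°. I'll move towards a hover above the key.

```bash
cat >> h.py <<'E'
def go(p,yaw,st=None):
    """offset (cm) and twist to reach TCP p, tool down, tool x along yaw (deg, mod 180)"""
    st=st or bot.state()
    R0=Ro.from_rotvec(st['ee_rot']); off=R0.inv().apply(np.array(p)-st['tcp_pos'])*100
    best=None
    for y in(yaw,yaw+180):
        a=np.radians(y);x=np.array([np.cos(a),np.sin(a),0]);z=np.array([0,0,-1.])
        T=Ro.from_matrix(np.c_[x,np.cross(z,x),z]); w=(R0.inv()*T).as_rotvec()
        if best is None or np.linalg.norm(w)<np.linalg.norm(best): best=w
    print('offset',off.round(2),'twist',best.round(3))
E
python3 - <<'E'
from h import *
go([.50,.15,.25],161.6);go([.474,-.249,.25],151)
E
```

```text
offset [-42.69 -29.91  -0.8 ] twist [-0.002 -0.    -0.001]
offset [-52.84 -68.58  -0.74] twist [-0.002  0.     0.184]
```

>>> {"op": "arm_command", "data": {"plan": [{"offset": [-4.2,-3,0],"twist": [0,0,0],"hand": 8.5},{"offset": [-8.4,-6,0],"twist": [0,0,0],"hand": 8.5},{"offset": [-12.6,-9,0],"twist": [0,0,0],"hand": 8.5},{"offset": [-16.8,-12,0],"twist": [0,0,0],"hand": 8.5},{"offset": [-21,-15,0],"twist": [0,0,0],"hand": 8.5},{"offset": [-24.6,-18,0],"twist": [0,0,0.03],"hand": 8.5},{"offset": [-28,-21.5,0],"twist": [0,0,0.06],"hand": 8.5},{"offset": [-31,-25,0],"twist": [0,0,0.09],"hand": 8.5},{"offset": [-34,-28,0],"twist": [0,0,0.12],"hand": 8.5},{"offset": [-37,-31,0],"twist": [0,0,0.15],"hand": 8.5}]}}

```text
t: 0.93
tcp_pos: [0.4125, 0.2162, 0.2417]
ee_rot: [-0.736, -3.054, 0.003]
ft_force: [0.4, -0.3, -0.5]
width: 0.0851
```

```bash
python3 - <<'E'
from h import *
st=bot.state();print(st['tcp_pos'],st['joint_positions'],st['ft_force'])
go([.474,-.249,.25],151)
E
```

```text
[0.4124827  0.21616589 0.24172382] [ 4.83428755e-01  6.27247970e-02 -3.55074453e-01  1.15438130e+00
 -1.04600884e-03  9.56433603e-01] [ 0.42301164 -0.25373192 -0.49297928]
offset [-26.67 -38.61  -0.76] twist [-0.002  0.     0.033]
```

```bash
python3 - <<'E'
from h import *
go([.48,-.01,.25],153)
E
```

```text
offset [-16.31 -17.06  -0.8 ] twist [-0.002  0.    -0.002]
```

>>> {"op": "arm_command", "data": {"plan": [{"offset": [-2.7,-2.9,0],"twist": [0,0,0],"hand": 8.5},{"offset": [-5.4,-5.8,0],"twist": [0,0,0],"hand": 8.5},{"offset": [-8.1,-8.7,0],"twist": [0,0,0],"hand": 8.5},{"offset": [-10.8,-11.5,0],"twist": [0,0,0],"hand": 8.5},{"offset": [-13.5,-14.3,0],"twist": [0,0,0],"hand": 8.5},{"offset": [-15.5,-16.3,0],"twist": [0,0,0],"hand": 8.5},{"offset": [-16.3,-17.1,0],"twist": [0,0,0],"hand": 8.5},{"offset": [-16.3,-17.1,0],"twist": [0,0,0],"hand": 8.5},{"offset": [-16.3,-17.1,0],"twist": [0,0,0],"hand": 8.5},{"offset": [-16.3,-17.1,0],"twist": [0,0,0],"hand": 8.5}]}}

```text
t: 1.77
tcp_pos: [0.4792, -0.0094, 0.2418]
ee_rot: [-0.734, -3.053, 0.002]
ft_force: [0.2, -0.6, -0.1]
width: 0.0849
```

```bash
python3 - <<'E'
from h import *
s=snap('wrist','w1.png')
print(s['t'],-s['R'].T@s['t'],s['R'])
import shutil;shutil.copy('last_wrist.npz','last_wlock.npz')
E
```

```text
[-0.20926225 -0.44963412  0.2483743 ] [0.40947282 0.02629718 0.37321816] [[ 0.45564454  0.89015972 -0.00193049]
 [ 0.84805811 -0.43343293  0.30484969]
 [ 0.27052818 -0.14054026 -0.95239852]]
```

View pics/w1.png

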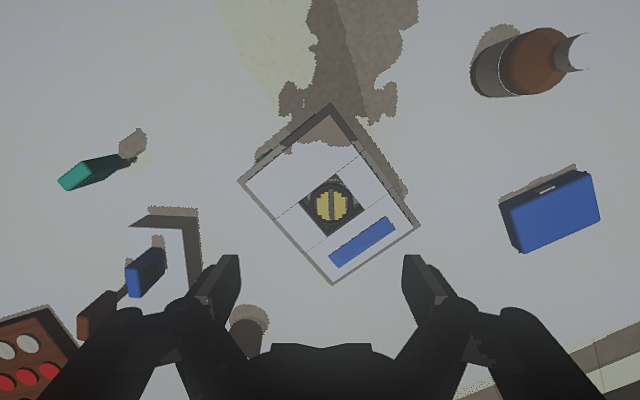

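The wrist view shows the lock at (331,203), with its slot nearly upright in the image. The key is at (145,270). I'll measure both.

```bash
python3 - <<'E'
from h import *
def lock(s,box,mn):
    hsv=cv2.cvtColor(s['frame'],cv2.COLOR_RGB2HSV)
    m=cv2.inRange(hsv,(20,60,60),(38,255,255));k=np.zeros_like(m);x0,x1,y0,y1=box;k[y0:y1,x0:x1]=1;m*=k
    n,l,stt,_=cv2.connectedComponentsWithStats(m)
    ids=[i for i in range(1,n) if stt[i,4]>mn]
    P=[onplane(s,np.argwhere(l==i)[:,::-1],.0825)[:,:2] for i in ids]
    A=np.vstack(P).astype(np.float32)
    c,r=cv2.minEnclosingCircle(A)
    print('enc circle',c,r,'n',[len(p) for p in P])
    if len(P)==2:
        d=P[1].mean(0)-P[0].mean(0);print('mid',(P[1].mean(0)+P[0].mean(0))/2,'slot yaw',(np.degrees(np.arctan2(d[1],d[0]))+90+90)%180-90)
    hull=cv2.convexHull(A)[:,0]; e=cv2.fitEllipse(hull.astype(np.float32)*1000);print('ell',e)
w=load('wlock');lock(w,(300,365,170,235),40)
lock(load('top'),(300,335,190,225),10)
# blue label & key
hsv=cv2.cvtColor(w['frame'],cv2.COLOR_RGB2HSV);m=cv2.inRange(hsv,(100,120,60),(125,255,255))
for c in cv2.findContours(m,0,2)[0]:
    if 200<cv2.contourArea(c)<3000:
        r=cv2.minAreaRect(c);q=onplane(w,cv2.boxPoints(r),.083)[:,:2];print(r);print(q.round(4).tolist())
        e=[q[1]-q[0],q[2]-q[1]];e=max(e,key=np.linalg.norm);print('yaw',np.degrees(np.arctan2(e[1],e[0])))
x,y=145,270
print(w['frame'][255:295:6,135:165:5].tolist())
E
```

```text
enc circle (0.5001159310340881, -0.008198978379368782) 0.017721332609653473 n [281, 275]
mid [ 0.50005275 -0.00828974] slot yaw -24.971110684072116
ell ((500.39617919921875, -8.290212631225586), (33.99440002441406, 35.477848052978516), 157.0599822998047)
enc circle (0.5004377365112305, -0.01075916737318039) 0.017951473593711853 n [178]
ell ((500.3522644042969, -10.690916061401367), (34.12297821044922, 35.710960388183594), 1.639048457145691)
((132.40733337402344, 282.3421630859375), (30.798580169677734, 12.250895500183105), 80.13418579101562)
[[0.4584, -0.262], [0.4628, -0.247], [0.4994, -0.2684], [0.4951, -0.2841]]
yaw -30.248897782008452
((361.51678466796875, 242.23828125), (16.05694580078125, 69.71663665771484), 55.00797653198242)
[[0.5529, -0.038], [0.5377, 0.0396], [0.5568, 0.0427], [0.5732, -0.0361]]
yaw 101.11968016430417
[[[158, 162, 168], [100, 105, 114], [50, 54, 62], [51, 55, 63], [50, 54, 61], [50, 54, 61]], [[47, 50, 60], [50, 54, 64], [50, 54, 63], [49, 53, 62], [49, 50, 51], [50, 53, 62]], [[49, 53, 59], [50, 54, 63], [49, 53, 61], [48, 50, 51], [48, 49, 51], [49, 53, 61]], [[61, 85, 138], [47, 51, 60], [47, 49, 50], [48, 49, 51], [47, 49, 50], [47, 51, 60]], [[62, 90, 150], [47, 50, 56], [47, 47, 49], [46, 47, 48], [46, 49, 58], [164, 167, 174]], [[61, 88, 146], [48, 54, 68], [47, 47, 47], [42, 46, 56], [159, 163, 170], [155, 159, 166]], [[60, 86, 145], [49, 61, 93], [39, 43, 53], [157, 161, 166], [155, 160, 159], [155, 159, 158]]]
```

```bash
python3 - <<'E'
from h import *
w=load('wlock');print(onplane(w,[(132.4,282.3)],.101))
go([.474,-.249,.22],150)
E
```

```text
[[ 0.47421752 -0.24700462  0.101     ]]
offset [-10.43 -21.6    2.22] twist [-0.002 -0.001  0.052]
```

>>> {"op": "arm_command", "data": {"plan": [{"offset": [-1.5,-3.2,0.4],"twist": [0,0,0.01],"hand": 8.5},{"offset": [-3.1,-6.5,0.8],"twist": [0,0,0.02],"hand": 8.5},{"offset": [-4.7,-9.8,1.2],"twist": [0,0,0.03],"hand": 8.5},{"offset": [-6.3,-13.1,1.6],"twist": [0,0,0.04],"hand": 8.5},{"offset": [-7.9,-16.4,2],"twist": [0,0,0.052],"hand": 8.5},{"offset": [-9.4,-19.5,2.2],"twist": [0,0,0.052],"hand": 8.5},{"offset": [-10.4,-21.5,2.2],"twist": [0,0,0.052],"hand": 8.5},{"offset": [-10.4,-21.5,2.2],"twist": [0,0,0.052],"hand": 8.5},{"offset": [-10.4,-21.5,2.2],"twist": [0,0,0.052],"hand": 8.5},{"offset": [-10.4,-21.5,2.2],"twist": [0,0,0.052],"hand": 8.5}]}}

```text
t: 2.65
tcp_pos: [0.4743, -0.2465, 0.2201]
ee_rot: [-0.81, -3.034, 0.001]
ft_force: [-0.2, -0.3, -0.4]
width: 0.0852
```

```bash
python3 - <<'E'
from h import *
s=snap('wrist','w2.png')
hsv=cv2.cvtColor(s['frame'],cv2.COLOR_RGB2HSV);m=cv2.inRange(hsv,(100,120,90),(125,255,255))
for c in cv2.findContours(m,0,2)[0]:
    if 200<cv2.contourArea(c)<5000:
        r=cv2.minAreaRect(c);q=onplane(s,cv2.boxPoints(r),.101)[:,:2];print(r);print(q.round(4).tolist(),q.mean(0))
        e=[q[1]-q[0],q[2]-q[1]];print([np.linalg.norm(v) for v in e]);e=max(e,key=np.linalg.norm);print('yaw',np.degrees(np.arctan2(e[1],e[0])))
st=bot.state();print(st['tcp_pos'],st['joint_positions'].round(2) if hasattr(st['joint_positions'],'round') else st['joint_positions'])
E
```

```text
((319.5, 203.0), (36.0, 15.0), 90.0)
[[0.4572, -0.2464], [0.464, -0.2345], [0.4947, -0.2519], [0.4876, -0.2642]] [ 0.47586434 -0.24924386]
[np.float64(0.013687936492777747), np.float64(0.03522729671468784)]
yaw -29.575260731952387
((590.3499145507812, 139.97055053710938), (18.312602996826172, 94.54652404785156), 53.36589050292969)
[[0.5435, -0.0508], [0.529, 0.0234], [0.5465, 0.0296], [0.562, -0.0457]] [ 0.54523247 -0.0108843 ]
[np.float64(0.07562197741458455), np.float64(0.018571595015027816)]
yaw 101.0687615463436
[ 0.47438684 -0.246265    0.22018304] [-0.48  0.2  -0.24  1.13 -0.    0.04]
```

View pics/w2.png

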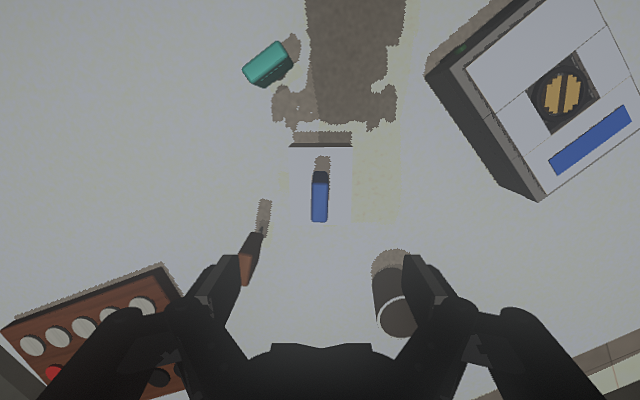

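The key is centred at (319,203) in the wrist view, so about (0.4757, -0.2492) with yaw -29.6°. The brown look-alike at (247,260) is close to the left finger, so I'll part the jaws only 5 cm for the descent.

```bash
python3 - <<'E'
from h import *
go([.4757,-.2492,.068],150.3)
E
```

```text
offset [-0.28 -0.17 15.22] twist [-0.001 -0.001 -0.003]
```

>>> {"op": "arm_command", "data": {"plan": [{"offset": [-0.3,-0.17,1],"twist": [0,0,0],"hand": 5},{"offset": [-0.3,-0.17,2.5],"twist": [0,0,0],"hand": 5},{"offset": [-0.3,-0.17,4.2],"twist": [0,0,0],"hand": 5},{"offset": [-0.3,-0.17,6],"twist": [0,0,0],"hand": 5},{"offset": [-0.3,-0.17,8],"twist": [0,0,0],"hand": 5},{"offset": [-0.3,-0.17,10],"twist": [0,0,0],"hand": 5},{"offset": [-0.3,-0.17,12],"twist": [0,0,0],"hand": 5},{"offset": [-0.3,-0.17,13.5],"twist": [0,0,0],"hand": 5},{"offset": [-0.3,-0.17,14.6],"twist": [0,0,0],"hand": 5},{"offset": [-0.3,-0.17,15.2],"twist": [0,0,0],"hand": 5}]}}

```text
t: 3.53
tcp_pos: [0.4751, -0.2479, 0.0664]
ee_rot: [-0.807, -3.033, 0.0]
ft_force: [-0.3, -0.3, 0.3]
width: 0.0501
```

>>> {"op": "arm_command", "data": {"plan": [{"offset": [0,0,0],"twist": [0,0,0],"hand": 3},{"offset": [0,0,0],"twist": [0,0,0],"hand": 2.4},{"offset": [0,0,0],"twist": [0,0,0],"hand": 2},{"offset": [0,0,0],"twist": [0,0,0],"hand": 1.5},{"offset": [0,0,0],"twist": [0,0,0],"hand": 1.2},{"offset": [0,0,0],"twist": [0,0,0],"hand": 1},{"offset": [0,0,0],"twist": [0,0,0],"hand": 1},{"offset": [0,0,0],"twist": [0,0,0],"hand": 1},{"offset": [0,0,0],"twist": [0,0,0],"hand": 1},{"offset": [0,0,0],"twist": [0,0,0],"hand": 1}], "grip_force": 70}}

```text
t: 4.37
tcp_pos: [0.4759, -0.2483, 0.0674]
ee_rot: [-0.807, -3.034, 0.001]
ft_force: [-1.2, 0.3, 5.7]
width: 0.0148
```

```bash
python3 - <<'E'
from h import *
st=bot.state();print({k:np.round(st[k],4).tolist() for k in('t','tcp_pos','ee_rot','ft_force','ft_torque','width')})
E
```

```text
{'t': 4.3667, 'tcp_pos': [0.4759, -0.2483, 0.0674], 'ee_rot': [-0.8072, -3.0344, 0.0006], 'ft_force': [-1.1776, 0.3361, 5.6795], 'ft_torque': [0.1693, 0.099, -0.0485], 'width': 0.0148}
```

>>> {"op": "arm_command", "data": {"plan": [{"offset": [0,0,-0.4],"twist": [0,0,0],"hand": 1},{"offset": [0,0,-1.2],"twist": [0,0,0],"hand": 1},{"offset": [0,0,-2.2],"twist": [0,0,0],"hand": 1},{"offset": [0,0,-3.4],"twist": [0,0,0],"hand": 1},{"offset": [0,0,-4.8],"twist": [0,0,0],"hand": 1},{"offset": [0,0,-6.2],"twist": [0,0,0],"hand": 1},{"offset": [0,0,-7.6],"twist": [0,0,0],"hand": 1},{"offset": [0,0,-9],"twist": [0,0,0],"hand": 1},{"offset": [0,0,-10.2],"twist": [0,0,0],"hand": 1},{"offset": [0,0,-11],"twist": [0,0,0],"hand": 1}]}}

```text
t: 5.2
tcp_pos: [0.4766, -0.2486, 0.1796]
ee_rot: [0.808, 3.036, -0.001]
ft_force: [0.2, 0.0, -0.6]
width: 0.0155
```

```bash
python3 - <<'E'
from h import *
s=snap('wrist')
f=s['frame'];cv2.imwrite('pics/w3.png',cv2.resize(f[100:400,170:490],None,fx=2,fy=2)[:,:,::-1])
st=bot.state();print({k:np.round(st[k],4).tolist() for k in('t','tcp_pos','ee_rot','ft_force','ft_torque','width')})
X=np.array(st['tcp_pos'])
R=Ro.from_rotvec(st['ee_rot'])
for dz in(-.1,.0,.052,.068): 
  print(dz,proj(s,[R.apply([0,0,dz])+X]))
E
```

```text
{'t': 5.25, 'tcp_pos': [0.4772, -0.2489, 0.1806], 'ee_rot': [0.8071, 3.0341, -0.002], 'ft_force': [0.394, -0.1, -0.5849], 'ft_torque': [-0.056, -0.0337, -0.0373], 'width': 0.0152}
-0.1 [[322.10054733 538.82023062]]
0.0 [[321.36760634 270.00986248]]
0.052 [[321.25818039 230.56053181]]
0.068 [[321.23464737 222.0966584 ]]
```

View pics/w3.png

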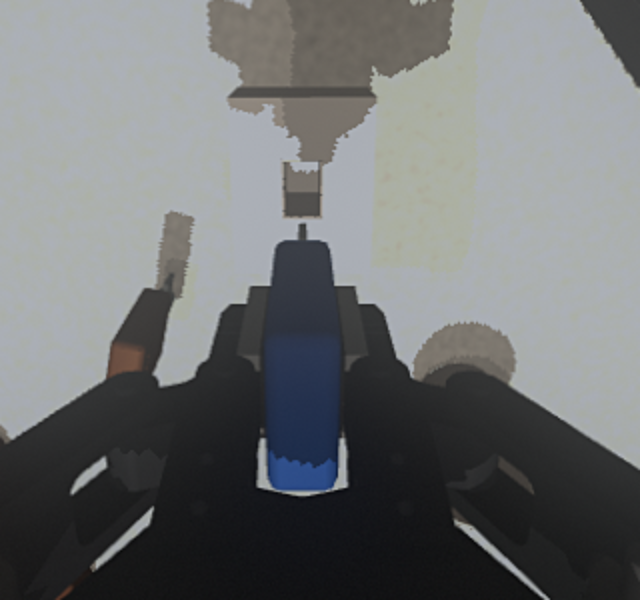

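The key is held upright and centred between the pads, with the blade tip visible at about (321,212) and the empty stand pocket at about (321,195). I'll work out the tip offset, the pocket position and the move to the lock.

```bash
python3 - <<'E'
from h import *
s=load('wrist');st=bot.state();X=np.array(st['tcp_pos']);R=Ro.from_rotvec(st['ee_rot'])
for x in(.006,.008,.01,.012,.014): print(x,proj(s,[R.apply([x,0,.06])+X]).round(1), proj(s,[R.apply([x,0,.052])+X]).round(1))
q=onplane(s,[(311.5,181),(330.5,181),(330.5,208.5),(311.5,208.5)],.045);print(q.round(4),q.mean(0))
g=cv2.cvtColor(s['frame'],cv2.COLOR_RGB2GRAY);print(g[203:228,317:326])
go([.5001,-.0087,.181],155)
E
```

```text
0.006 [[321.2 218.5]] [[321.3 222.6]]
0.008 [[321.2 215.8]] [[321.3 219.9]]
0.01 [[321.2 213.2]] [[321.3 217.2]]
0.012 [[321.2 210.6]] [[321.3 214.5]]
0.014 [[321.2 207.9]] [[321.2 211.7]]
[[ 0.4592 -0.2494  0.045 ]
 [ 0.4683 -0.2335  0.045 ]
 [ 0.4928 -0.2472  0.045 ]
 [ 0.4834 -0.2636  0.045 ]] [ 0.4759317  -0.24846943  0.045     ]
[[ 80  81  80  80  80  80  81  80  80]
 [ 79  79  80  80  80  80  79  80  79]
 [ 79  79  80  79  80  80  80  79  80]
 [ 77  78  78  78  77  77  77  77  76]
 [ 75  75  73  72  74  74  72  73  73]
 [135 136 106  90 130 142 142 142 142]
 [170 169 170 170 168 166 165 163 162]
 [177 178 181 182 184 182 181 178 178]
 [176 178 183 154 140 135 170 177 175]
 [175 183 103  49  54  45 159 179 175]
 [176 186 110  59  65  53 164 180 175]
 [176 186 112  61  67  56 166 181 175]
 [177 186 113  63  68  58 129 172 176]
 [178 157  92  64  68  59 130 173 177]
 [179 159  94  62  68  59 132 173 177]
 [183 162  95  64  66  59 133 176 180]
 [192 168 101  72  76  69 138 184 190]
 [ 68  72  66  65  65  63  71  70  68]
 [ 56  58  59  61  61  60  60  58  57]
 [ 62  61  62  62  62  62  62  62  62]
 [ 63  62  62  63  63  62  62  62  63]
 [ 63  63  62  62  62  62  62  63  61]
 [ 62  61  63  62  62  62  62  62  62]
 [ 61  63  63  62  62  61  62  62  62]
 [ 62  61  62  62  62  61  61  61  62]]
offset [ 9.95 21.98 -0.08] twist [-0.001  0.002 -0.084]
```

>>> {"op": "arm_command", "data": {"plan": [{"offset": [0.4,1,0],"twist": [0,0,0],"hand": 1},{"offset": [1.3,3,0],"twist": [0,0,-0.01],"hand": 1},{"offset": [2.5,5.6,0],"twist": [0,0,-0.02],"hand": 1},{"offset": [3.8,8.4,0],"twist": [0,0,-0.03],"hand": 1},{"offset": [5.1,11.3,0],"twist": [0,0,-0.04],"hand": 1},{"offset": [6.4,14.2,0],"twist": [0,0,-0.05],"hand": 1},{"offset": [7.7,17,0],"twist": [0,0,-0.06],"hand": 1},{"offset": [8.8,19.5,0],"twist": [0,0,-0.07],"hand": 1},{"offset": [9.6,21.2,0],"twist": [0,0,-0.08],"hand": 1},{"offset": [9.95,22,0],"twist": [0,0,-0.084],"hand": 1}]}}

```text
t: 6.08
tcp_pos: [0.4995, -0.0056, 0.1796]
ee_rot: [0.674, 3.068, -0.001]
ft_force: [0.8, 0.2, -0.9]
width: 0.0153
```

>>> {"op": "arm_command", "data": {"plan": [{"offset": [0,0,0.3],"twist": [0,0,0],"hand": 1},{"offset": [0,0,0.7],"twist": [0,0,0],"hand": 1},{"offset": [0,0,1.1],"twist": [0,0,0],"hand": 1},{"offset": [0,0,1.4],"twist": [0,0,0],"hand": 1},{"offset": [0,0,1.6],"twist": [0,0,0],"hand": 1},{"offset": [0,0,1.6],"twist": [0,0,0],"hand": 1},{"offset": [0,0,1.6],"twist": [0,0,0],"hand": 1},{"offset": [0,0,1.6],"twist": [0,0,0],"hand": 1},{"offset": [0,0,1.6],"twist": [0,0,0],"hand": 1},{"offset": [0,0,1.6],"twist": [0,0,0],"hand": 1}]}}

```text
t: 6.92
tcp_pos: [0.4997, -0.0057, 0.1638]
ee_rot: [0.674, 3.067, -0.001]
ft_force: [0.8, 0.2, -2.1]
width: 0.0153
```

```bash
python3 - <<'E'
from h import *
s=snap('wrist')
f=s['frame'];cv2.imwrite('pics/w4.png',cv2.resize(f[120:270,220:420],None,fx=4,fy=4)[:,:,::-1])
st=bot.state();print({k:np.round(st[k],4).tolist() for k in('t','tcp_pos','ee_rot','ft_force','ft_torque','width')})
X=np.array(st['tcp_pos']);R=Ro.from_rotvec(st['ee_rot']);x=R.apply([1,0,0]);print('yaw',np.degrees(np.arctan2(x[1],x[0])))
for x in(-.01,0,.01):print(proj(s,[R.apply([x,0,.0624])+X]).round(1))
print(proj(s,[[.5001,-.0085,.0825]]))
E
```

```text
{'t': 6.9667, 'tcp_pos': [0.4996, -0.0057, 0.1638], 'ee_rot': [0.6744, 3.0675, -0.0008], 'ft_force': [0.4876, -0.0916, -0.4502], 'ft_torque': [-0.0272, 0.0511, -0.0], 'width': 0.0153}
yaw 155.20271039252987
[[321.2 235.8]]
[[321.2 223.4]]
[[321.2 210.6]]
[[318.26485185 216.28194158]]
```

View pics/w4.png

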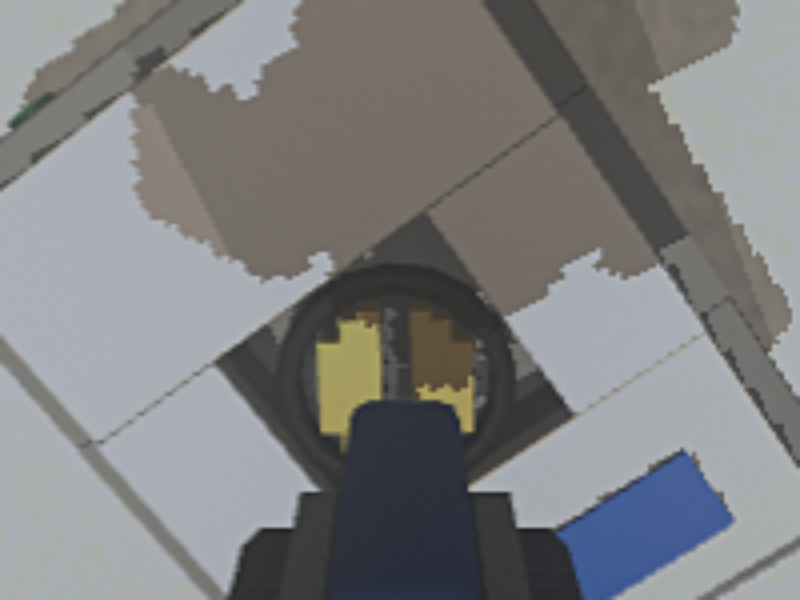

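The slot is centred at pixel x≈319.1 and the key at x≈321.3. I'll compute the small sideways correction.

```bash
python3 - <<'E'
from h import *
s=load('wrist')
p=onplane(s,[(319.05,216.3)],.0825)[0];print(p)
q=onplane(s,[(315,214),(315+8,214),(319.3,196),(318.9,216)],.0825);print(q.round(4))
d=q[2]-q[3];print('slot yaw',np.degrees(np.arctan2(d[1],d[0])))
go([p[0],p[1],.148],155)
E
```

```text
[ 0.50037879 -0.00793457  0.0825    ]
[[ 0.4972 -0.01    0.0825]
 [ 0.4999 -0.0042  0.0825]
 [ 0.4851 -0.0006  0.0825]
 [ 0.5001 -0.0079  0.0825]]
slot yaw 153.95427954720444
offset [-0.16 -0.17  1.58] twist [-0.     0.001  0.004]
```

>>> {"op": "arm_command", "data": {"plan": [{"offset": [-0.05,-0.06,0],"twist": [0,0,0],"hand": 1},{"offset": [-0.1,-0.12,0],"twist": [0,0,0],"hand": 1},{"offset": [-0.16,-0.17,0.2],"twist": [0,0,0],"hand": 1},{"offset": [-0.16,-0.17,0.5],"twist": [0,0,0.004],"hand": 1},{"offset": [-0.16,-0.17,0.8],"twist": [0,0,0.004],"hand": 1},{"offset": [-0.16,-0.17,1.1],"twist": [0,0,0.004],"hand": 1},{"offset": [-0.16,-0.17,1.3],"twist": [0,0,0.004],"hand": 1},{"offset": [-0.16,-0.17,1.5],"twist": [0,0,0.004],"hand": 1},{"offset": [-0.16,-0.17,1.55],"twist": [0,0,0.004],"hand": 1},{"offset": [-0.16,-0.17,1.55],"twist": [0,0,0.004],"hand": 1}]}}

```text
t: 7.8
tcp_pos: [0.5002, -0.0078, 0.148]
ee_rot: [0.68, 3.067, -0.001]
ft_force: [-0.1, -0.3, -1.3]
width: 0.0155
```

```bash
cat > st.py <<'E'
from h import *
st=bot.state();print({k:np.round(st[k],4).tolist() for k in('t','tcp_pos','ft_force','ft_torque','width')})
R=Ro.from_rotvec(st['ee_rot']);x=R.apply([1,0,0]);print('yaw',np.degrees(np.arctan2(x[1],x[0])).round(2),'tilt',R.apply([0,0,1]).round(4),'q6',round(st['joint_positions'][5],3))
E
python3 st.py
```

```text
{'t': 7.8, 'tcp_pos': [0.5002, -0.0078, 0.148], 'ft_force': [-0.0766, -0.2975, -1.3352], 'ft_torque': [-0.0045, 0.0437, -0.0163], 'width': 0.0155}
yaw 154.98 tilt [ 3.e-04 -7.e-04 -1.e+00] q6 0.421
```

Tip is about 3 mm above the face. Going down 8 mm slowly.

>>> {"op": "arm_command", "data": {"plan": [{"offset": [0,0,0.1],"twist": [0,0,0],"hand": 1},{"offset": [0,0,0.2],"twist": [0,0,0],"hand": 1},{"offset": [0,0,0.3],"twist": [0,0,0],"hand": 1},{"offset": [0,0,0.4],"twist": [0,0,0],"hand": 1},{"offset": [0,0,0.5],"twist": [0,0,0],"hand": 1},{"offset": [0,0,0.6],"twist": [0,0,0],"hand": 1},{"offset": [0,0,0.7],"twist": [0,0,0],"hand": 1},{"offset": [0,0,0.8],"twist": [0,0,0],"hand": 1},{"offset": [0,0,0.8],"twist": [0,0,0],"hand": 1},{"offset": [0,0,0.8],"twist": [0,0,0],"hand": 1}]}}

```text
t: 8.63
tcp_pos: [0.5002, -0.0079, 0.14]
ee_rot: [0.681, 3.067, -0.001]
ft_force: [0.4, -0.2, -0.2]
width: 0.0151
```

```bash
python3 st.py
```

```text
{'t': 8.6333, 'tcp_pos': [0.5002, -0.0079, 0.14], 'ft_force': [0.4084, -0.227, -0.1836], 'ft_torque': [-0.0513, -0.0181, 0.0149], 'width': 0.0151}
yaw 154.98 tilt [ 2.e-04 -7.e-04 -1.e+00] q6 0.421
```

No contact force with the tip about 5 mm below the face, so the blade is in the slot. I'll go slightly deeper, then turn by about 20°.

>>> {"op": "arm_command", "data": {"plan": [{"offset": [0,0,0.1],"twist": [0,0,0],"hand": 1},{"offset": [0,0,0.15],"twist": [0,0,0.04],"hand": 1},{"offset": [0,0,0.15],"twist": [0,0,0.08],"hand": 1},{"offset": [0,0,0.15],"twist": [0,0,0.12],"hand": 1},{"offset": [0,0,0.15],"twist": [0,0,0.16],"hand": 1},{"offset": [0,0,0.15],"twist": [0,0,0.2],"hand": 1},{"offset": [0,0,0.15],"twist": [0,0,0.24],"hand": 1},{"offset": [0,0,0.15],"twist": [0,0,0.28],"hand": 1},{"offset": [0,0,0.15],"twist": [0,0,0.32],"hand": 1},{"offset": [0,0,0.15],"twist": [0,0,0.35],"hand": 1}], "grip_force": 100}}

```text
t: 9.47
tcp_pos: [0.5003, -0.0077, 0.1385]
ee_rot: [1.206, 2.9, -0.0]
ft_force: [0.5, 1.2, -1.7]
width: 0.0147
```

```bash
python3 st.py
```

```text
{'t': 9.4667, 'tcp_pos': [0.5003, -0.0077, 0.1385], 'ft_force': [0.469, 1.24, -1.7096], 'ft_torque': [0.0685, -0.0901, 0.0952], 'width': 0.0147}
yaw 134.83 tilt [ 4.e-04 -4.e-04 -1.e+00] q6 0.773
```

>>> {"op": "arm_command", "data": {"plan": [{"offset": [0,0,0],"twist": [0,0,0.035],"hand": 1},{"offset": [0,0,0],"twist": [0,0,0.07],"hand": 1},{"offset": [0,0,0],"twist": [0,0,0.105],"hand": 1},{"offset": [0,0,0],"twist": [0,0,0.14],"hand": 1},{"offset": [0,0,0],"twist": [0,0,0.175],"hand": 1},{"offset": [0,0,0],"twist": [0,0,0.21],"hand": 1},{"offset": [0,0,0],"twist": [0,0,0.245],"hand": 1},{"offset": [0,0,0],"twist": [0,0,0.28],"hand": 1},{"offset": [0,0,0],"twist": [0,0,0.315],"hand": 1},{"offset": [0,0,0],"twist": [0,0,0.35],"hand": 1}]}}

```text
t: 10.3
tcp_pos: [0.5004, -0.0076, 0.1385]
ee_rot: [1.695, 2.645, 0.0]
ft_force: [0.3, 0.7, -1.5]
width: 0.0148
```

```bash
python3 st.py
```

```text
{'t': 10.3, 'tcp_pos': [0.5004, -0.0076, 0.1385], 'ft_force': [0.3368, 0.7277, -1.4655], 'ft_torque': [0.0845, -0.116, 0.1303], 'width': 0.0148}
yaw 114.7 tilt [ 7.e-04 -2.e-04 -1.e+00] q6 1.125
```

Turned 40° and the torque is steady at about 0.13 N m. Another 20°.

>>> {"op": "arm_command", "data": {"plan": [{"offset": [0,0,0],"twist": [0,0,0.035],"hand": 1},{"offset": [0,0,0],"twist": [0,0,0.07],"hand": 1},{"offset": [0,0,0],"twist": [0,0,0.105],"hand": 1},{"offset": [0,0,0],"twist": [0,0,0.14],"hand": 1},{"offset": [0,0,0],"twist": [0,0,0.175],"hand": 1},{"offset": [0,0,0],"twist": [0,0,0.21],"hand": 1},{"offset": [0,0,0],"twist": [0,0,0.245],"hand": 1},{"offset": [0,0,0],"twist": [0,0,0.28],"hand": 1},{"offset": [0,0,0],"twist": [0,0,0.315],"hand": 1},{"offset": [0,0,0],"twist": [0,0,0.35],"hand": 1}]}}

```text
t: 11.13
tcp_pos: [0.5006, -0.0076, 0.1385]
ee_rot: [2.131, 2.308, 0.001]
ft_force: [0.5, 0.1, -2.3]
width: 0.0147
```

```bash
python3 st.py
```

```text
{'t': 11.1333, 'tcp_pos': [0.5006, -0.0076, 0.1385], 'ft_force': [0.5136, 0.0617, -2.2569], 'ft_torque': [0.0622, -0.0737, 0.1545], 'width': 0.0147}
yaw 94.56 tilt [ 1.e-03 -1.e-04 -1.e+00] q6 1.476
```

>>> {"op": "arm_command", "data": {"plan": [{"offset": [0,0,0],"twist": [0,0,0.01],"hand": 1},{"offset": [0,0,0],"twist": [0,0,0.02],"hand": 1},{"offset": [0,0,0],"twist": [0,0,0.03],"hand": 1},{"offset": [0,0,0],"twist": [0,0,0.04],"hand": 1},{"offset": [0,0,0],"twist": [0,0,0.05],"hand": 1},{"offset": [0,0,0],"twist": [0,0,0.06],"hand": 1},{"offset": [0,0,0],"twist": [0,0,0.07],"hand": 1},{"offset": [0,0,0],"twist": [0,0,0.08],"hand": 1},{"offset": [0,0,0],"twist": [0,0,0.09],"hand": 1},{"offset": [0,0,0],"twist": [0,0,0.1],"hand": 1}]}}

```text
t: 11.97
tcp_pos: [0.5007, -0.0076, 0.1385]
ee_rot: [2.244, 2.197, 0.001]
ft_force: [0.6, -0.1, -1.2]
width: 0.0151
```

```bash
python3 st.py
```

```text
{'t': 11.9667, 'tcp_pos': [0.5007, -0.0076, 0.1385], 'ft_force': [0.6464, -0.1295, -1.192], 'ft_torque': [-0.0006, -0.1066, 0.126], 'width': 0.0151}
yaw 88.78 tilt [ 1.1e-03 -1.0e-04 -1.0e+00] q6 1.577
```

>>> {"op": "arm_command", "data": {"plan": [{"offset": [0,0,0],"twist": [0,0,0.005],"hand": 1},{"offset": [0,0,0],"twist": [0,0,0.01],"hand": 1},{"offset": [0,0,0],"twist": [0,0,0.015],"hand": 1},{"offset": [0,0,0],"twist": [0,0,0.02],"hand": 1},{"offset": [0,0,0],"twist": [0,0,0.025],"hand": 1},{"offset": [0,0,0],"twist": [0,0,0.03],"hand": 1},{"offset": [0,0,0],"twist": [0,0,0.035],"hand": 1},{"offset": [0,0,0],"twist": [0,0,0.035],"hand": 1},{"offset": [0,0,0],"twist": [0,0,0.035],"hand": 1},{"offset": [0,0,0],"twist": [0,0,0.035],"hand": 1}]}}

```text
t: 12.8
tcp_pos: [0.5007, -0.0076, 0.1385]
ee_rot: [2.282, 2.157, 0.001]
ft_force: [0.6, -0.1, -1.9]
width: 0.0149
```

```bash
python3 st.py
```

```text
{'t': 12.8, 'tcp_pos': [0.5007, -0.0076, 0.1385], 'ft_force': [0.6136, -0.117, -1.9239], 'ft_torque': [0.0697, -0.2067, 0.1075], 'width': 0.0149}
yaw 86.77 tilt [ 1.2e-03 -1.0e-04 -1.0e+00] q6 1.612
```

>>> {"op": "arm_command", "data": {"plan": [{"offset": [0,0,0],"twist": [0,0,0.005],"hand": 1},{"offset": [0,0,0],"twist": [0,0,0.01],"hand": 1},{"offset": [0,0,0],"twist": [0,0,0.015],"hand": 1},{"offset": [0,0,0],"twist": [0,0,0.02],"hand": 1},{"offset": [0,0,0],"twist": [0,0,0.025],"hand": 1},{"offset": [0,0,0],"twist": [0,0,0.03],"hand": 1},{"offset": [0,0,0],"twist": [0,0,0.035],"hand": 1},{"offset": [0,0,0],"twist": [0,0,0.035],"hand": 1},{"offset": [0,0,0],"twist": [0,0,0.035],"hand": 1},{"offset": [0,0,0],"twist": [0,0,0.035],"hand": 1}]}}

```text
t: 13.63
tcp_pos: [0.5007, -0.0075, 0.1385]
ee_rot: [2.32, 2.117, 0.001]
ft_force: [1.1, 0.5, -1.3]
width: 0.0149
```

```bash
python3 st.py
```

```text
{'t': 13.6333, 'tcp_pos': [0.5007, -0.0075, 0.1385], 'ft_force': [1.0661, 0.4541, -1.3453], 'ft_torque': [-0.0231, -0.2225, 0.0912], 'width': 0.0149}
yaw 84.77 tilt [ 0.0011 -0.     -1.    ] q6 1.647
```

>>> {"op": "arm_command", "data": {"plan": [{"offset": [0,0,0],"twist": [0,0,0.005],"hand": 1},{"offset": [0,0,0],"twist": [0,0,0.01],"hand": 1},{"offset": [0,0,0],"twist": [0,0,0.015],"hand": 1},{"offset": [0,0,0],"twist": [0,0,0.02],"hand": 1},{"offset": [0,0,0],"twist": [0,0,0.025],"hand": 1},{"offset": [0,0,0],"twist": [0,0,0.03],"hand": 1},{"offset": [0,0,0],"twist": [0,0,0.035],"hand": 1},{"offset": [0,0,0],"twist": [0,0,0.035],"hand": 1},{"offset": [0,0,0],"twist": [0,0,0.035],"hand": 1},{"offset": [0,0,0],"twist": [0,0,0.035],"hand": 1}]}}

```text
t: 14.47
tcp_pos: [0.5007, -0.0076, 0.1385]
ee_rot: [2.357, 2.076, 0.001]
ft_force: [0.3, 0.4, -2.4]
width: 0.0147
```

```bash
python3 st.py
```

```text
{'t': 14.4667, 'tcp_pos': [0.5007, -0.0076, 0.1385], 'ft_force': [0.2879, 0.3709, -2.388], 'ft_torque': [0.0388, -0.2426, 0.1217], 'width': 0.0147}
yaw 82.77 tilt [ 1.2e-03 -1.0e-04 -1.0e+00] q6 1.682
```

>>> {"op": "arm_command", "data": {"plan": [{"offset": [0,0,0],"twist": [0,0,0.005],"hand": 1},{"offset": [0,0,0],"twist": [0,0,0.01],"hand": 1},{"offset": [0,0,0],"twist": [0,0,0.015],"hand": 1},{"offset": [0,0,0],"twist": [0,0,0.02],"hand": 1},{"offset": [0,0,0],"twist": [0,0,0.025],"hand": 1},{"offset": [0,0,0],"twist": [0,0,0.03],"hand": 1},{"offset": [0,0,0],"twist": [0,0,0.035],"hand": 1},{"offset": [0,0,0],"twist": [0,0,0.04],"hand": 1},{"offset": [0,0,0],"twist": [0,0,0.04],"hand": 1},{"offset": [0,0,0],"twist": [0,0,0.04],"hand": 1}]}}

```text
t: 15.3
tcp_pos: [0.5007, -0.0076, 0.1385]
ee_rot: [2.398, 2.029, 0.001]
ft_force: [1.7, 0.8, -2.2]
width: 0.0149
```

```bash
python3 st.py
```

```text
{'t': 15.3, 'tcp_pos': [0.5007, -0.0076, 0.1385], 'ft_force': [1.7068, 0.7705, -2.2054], 'ft_torque': [-0.0423, -0.2191, 0.0583], 'width': 0.0149}
yaw 80.47 tilt [ 1.1e-03 -1.0e-04 -1.0e+00] q6 1.722
```

>>> {"op": "arm_command", "data": {"plan": [{"offset": [0,0,0],"twist": [0,0,0.005],"hand": 1},{"offset": [0,0,0],"twist": [0,0,0.01],"hand": 1},{"offset": [0,0,0],"twist": [0,0,0.015],"hand": 1},{"offset": [0,0,0],"twist": [0,0,0.02],"hand": 1},{"offset": [0,0,0],"twist": [0,0,0.025],"hand": 1},{"offset": [0,0,0],"twist": [0,0,0.03],"hand": 1},{"offset": [0,0,0],"twist": [0,0,0.035],"hand": 1},{"offset": [0,0,0],"twist": [0,0,0.04],"hand": 1},{"offset": [0,0,0],"twist": [0,0,0.04],"hand": 1},{"offset": [0,0,0],"twist": [0,0,0.04],"hand": 1}]}}

```text
t: 16.13
tcp_pos: [0.5008, -0.0076, 0.1385]
ee_rot: [2.438, 1.98, 0.002]
ft_force: [0.7, -0.1, -2.6]
width: 0.0149
```

```bash
python3 st.py
```

```text
{'t': 16.1333, 'tcp_pos': [0.5008, -0.0076, 0.1385], 'ft_force': [0.7113, -0.1187, -2.6018], 'ft_torque': [0.0786, -0.2289, 0.0906], 'width': 0.0149}
yaw 78.18 tilt [ 1.3e-03 -1.0e-04 -1.0e+00] q6 1.762
```

>>> {"op": "arm_command", "data": {"plan": [{"offset": [0,0,0],"twist": [0,0,0.005],"hand": 1},{"offset": [0,0,0],"twist": [0,0,0.01],"hand": 1},{"offset": [0,0,0],"twist": [0,0,0.015],"hand": 1},{"offset": [0,0,0],"twist": [0,0,0.02],"hand": 1},{"offset": [0,0,0],"twist": [0,0,0.025],"hand": 1},{"offset": [0,0,0],"twist": [0,0,0.03],"hand": 1},{"offset": [0,0,0],"twist": [0,0,0.035],"hand": 1},{"offset": [0,0,0],"twist": [0,0,0.04],"hand": 1},{"offset": [0,0,0],"twist": [0,0,0.04],"hand": 1},{"offset": [0,0,0],"twist": [0,0,0.04],"hand": 1}]}}

```text
t: 16.97
tcp_pos: [0.5008, -0.0076, 0.1385]
ee_rot: [2.477, 1.931, 0.001]
ft_force: [0.9, 0.6, -2.6]
width: 0.015
```

```bash
python3 st.py
```

```text
{'t': 16.9667, 'tcp_pos': [0.5008, -0.0076, 0.1385], 'ft_force': [0.8899, 0.6181, -2.5809], 'ft_torque': [-0.0424, -0.3606, 0.0859], 'width': 0.015}
yaw 75.89 tilt [ 1.3e-03 -1.0e-04 -1.0e+00] q6 1.802
```

>>> {"op": "arm_command", "data": {"plan": [{"offset": [0,0,0],"twist": [0,0,0.005],"hand": 1},{"offset": [0,0,0],"twist": [0,0,0.01],"hand": 1},{"offset": [0,0,0],"twist": [0,0,0.015],"hand": 1},{"offset": [0,0,0],"twist": [0,0,0.02],"hand": 1},{"offset": [0,0,0],"twist": [0,0,0.025],"hand": 1},{"offset": [0,0,0],"twist": [0,0,0.03],"hand": 1},{"offset": [0,0,0],"twist": [0,0,0.035],"hand": 1},{"offset": [0,0,0],"twist": [0,0,0.04],"hand": 1},{"offset": [0,0,0],"twist": [0,0,0.04],"hand": 1},{"offset": [0,0,0],"twist": [0,0,0.04],"hand": 1}]}}

```text
t: 17.8
tcp_pos: [0.5008, -0.0076, 0.1385]
ee_rot: [2.515, 1.881, 0.002]
ft_force: [0.7, -0.4, -2.5]
width: 0.0149
```

```bash
python3 st.py
```

```text
{'t': 17.8, 'tcp_pos': [0.5008, -0.0076, 0.1385], 'ft_force': [0.7183, -0.4357, -2.469], 'ft_torque': [-0.0161, -0.3692, 0.102], 'width': 0.0149}
yaw 73.59 tilt [ 1.3e-03 -1.0e-04 -1.0e+00] q6 1.842
```

>>> {"op": "arm_command", "data": {"plan": [{"offset": [0,0,0],"twist": [0,0,0.005],"hand": 1},{"offset": [0,0,0],"twist": [0,0,0.01],"hand": 1},{"offset": [0,0,0],"twist": [0,0,0.015],"hand": 1},{"offset": [0,0,0],"twist": [0,0,0.02],"hand": 1},{"offset": [0,0,0],"twist": [0,0,0.025],"hand": 1},{"offset": [0,0,0],"twist": [0,0,0.03],"hand": 1},{"offset": [0,0,0],"twist": [0,0,0.035],"hand": 1},{"offset": [0,0,0],"twist": [0,0,0.04],"hand": 1},{"offset": [0,0,0],"twist": [0,0,0.04],"hand": 1},{"offset": [0,0,0],"twist": [0,0,0.04],"hand": 1}]}}

```text
t: 18.63
tcp_pos: [0.5008, -0.0076, 0.1385]
ee_rot: [2.552, 1.831, 0.002]
ft_force: [1.3, -0.8, -1.9]
width: 0.0146
```

```bash
python3 st.py
```

```text
{'t': 18.6333, 'tcp_pos': [0.5008, -0.0076, 0.1385], 'ft_force': [1.3106, -0.8385, -1.9284], 'ft_torque': [0.0128, -0.3158, 0.1194], 'width': 0.0146}
yaw 71.3 tilt [ 1.4e-03 -1.0e-04 -1.0e+00] q6 1.882
```

>>> {"op": "arm_command", "data": {"plan": [{"offset": [0,0,0],"twist": [0,0,0.005],"hand": 1},{"offset": [0,0,0],"twist": [0,0,0.01],"hand": 1},{"offset": [0,0,0],"twist": [0,0,0.015],"hand": 1},{"offset": [0,0,0],"twist": [0,0,0.02],"hand": 1},{"offset": [0,0,0],"twist": [0,0,0.025],"hand": 1},{"offset": [0,0,0],"twist": [0,0,0.03],"hand": 1},{"offset": [0,0,0],"twist": [0,0,0.035],"hand": 1},{"offset": [0,0,0],"twist": [0,0,0.04],"hand": 1},{"offset": [0,0,0],"twist": [0,0,0.04],"hand": 1},{"offset": [0,0,0],"twist": [0,0,0.04],"hand": 1}]}}

```text
t: 19.47
tcp_pos: [0.5008, -0.0076, 0.1385]
ee_rot: [2.588, 1.779, 0.002]
ft_force: [1.2, -0.8, -3.0]
width: 0.0152
```

```bash
python3 st.py
```

```text
{'t': 19.4667, 'tcp_pos': [0.5008, -0.0076, 0.1385], 'ft_force': [1.1738, -0.794, -3.0412], 'ft_torque': [-0.0205, -0.3694, 0.1215], 'width': 0.0152}
yaw 69.01 tilt [ 1.4e-03 -1.0e-04 -1.0e+00] q6 1.922
```

>>> {"op": "arm_command", "data": {"plan": [{"offset": [0,0,0],"twist": [0,0,0.005],"hand": 1},{"offset": [0,0,0],"twist": [0,0,0.01],"hand": 1},{"offset": [0,0,0],"twist": [0,0,0.015],"hand": 1},{"offset": [0,0,0],"twist": [0,0,0.02],"hand": 1},{"offset": [0,0,0],"twist": [0,0,0.025],"hand": 1},{"offset": [0,0,0],"twist": [0,0,0.03],"hand": 1},{"offset": [0,0,0],"twist": [0,0,0.035],"hand": 1},{"offset": [0,0,0],"twist": [0,0,0.04],"hand": 1},{"offset": [0,0,0],"twist": [0,0,0.04],"hand": 1},{"offset": [0,0,0],"twist": [0,0,0.04],"hand": 1}]}}

```text
t: 20.3
tcp_pos: [0.5009, -0.0076, 0.1385]
ee_rot: [2.623, 1.727, 0.002]
ft_force: [1.3, 0.2, -2.3]
width: 0.0148
```

```bash
python3 st.py
```

```text
{'t': 20.3, 'tcp_pos': [0.5009, -0.0076, 0.1385], 'ft_force': [1.3147, 0.2282, -2.2926], 'ft_torque': [-0.0447, -0.3953, 0.305], 'width': 0.0148}
yaw 66.72 tilt [ 1.5e-03 -2.0e-04 -1.0e+00] q6 1.962
```

Torque has risen to 0.30 N m, which suggests the stop. I'll average a few readings without moving and check the cover height.

```bash
python3 - <<'E'
from h import *
tz=[]
for i in range(3):
    s=snap('scene');tz.append(round(bot.state()['ft_torque'][2],3))
print(tz)
# cover height: depth at points of cover in the scene view, before/after unavailable -> label-side/cover points
R=s['R'];K=s['intrinsics']
L=np.array([.5005,-.0085]);a=np.radians(11)
ex=np.array([np.cos(a),np.sin(a)]);ey=np.array([-ex[1],ex[0]])
for dx,dy in((.04,.045),(.04,-.045),(.065,.0),(-.05,.035),(-.05,-.03),(0,.045)):
    p=L+dx*ex+dy*ey;u=proj(s,[[*p,.081]])[0];d=s['depth'][int(round(u[1]))-1:int(round(u[1]))+2,int(round(u[0]))-1:int(round(u[0]))+2]
    c,r=ray(s,[u]);print((dx,dy),u.round(),'z',(c[2]+r[0,2]*np.median(d)).round(4))
E
python3 st.py
```

```text
[np.float64(0.242), np.float64(0.305), np.float64(0.215)]
(0.04, 0.045) [355. 199.] z 0.0797
(0.04, -0.045) [322. 219.] z 0.0796
(0.065, 0.0) [346. 216.] z 0.08
(-0.05, 0.035) [326. 176.] z 0.2253
(-0.05, -0.03) [303. 190.] z 0.0808
(0, 0.045) [343. 188.] z 0.0806
{'t': 20.45, 'tcp_pos': [0.5008, -0.0076, 0.1385], 'ft_force': [1.996, -0.0883, -2.4269], 'ft_torque': [-0.0544, -0.4315, 0.2147], 'width': 0.0151}
yaw 66.72 tilt [ 1.3e-03 -1.0e-04 -1.0e+00] q6 1.962
```

Readings average about 0.26 N m against roughly 0.11 while turning, and the cover reads about 80 mm. The stop is reached. I'll back off 4° within the slot's play and lift out.

>>> {"op": "arm_command", "data": {"plan": [{"offset": [0,0,0],"twist": [0,0,-0.03],"hand": 1},{"offset": [0,0,0],"twist": [0,0,-0.06],"hand": 1},{"offset": [0,0,0],"twist": [0,0,-0.08],"hand": 1},{"offset": [0,0,0],"twist": [0,0,-0.08],"hand": 1},{"offset": [0,0,-0.3],"twist": [0,0,-0.08],"hand": 1},{"offset": [0,0,-0.7],"twist": [0,0,-0.08],"hand": 1},{"offset": [0,0,-1.2],"twist": [0,0,-0.08],"hand": 1},{"offset": [0,0,-2],"twist": [0,0,-0.08],"hand": 1},{"offset": [0,0,-3],"twist": [0,0,-0.08],"hand": 1},{"offset": [0,0,-4],"twist": [0,0,-0.08],"hand": 1}]}}

```text
t: 21.28
tcp_pos: [0.5007, -0.0076, 0.1798]
ee_rot: [2.552, 1.83, 0.002]
ft_force: [-1.2, -0.2, -1.1]
width: 0.0148
```

```bash
python3 st.py; python3 - <<'E'
from h import *
s=snap('wrist');cv2.imwrite('pics/w5.png',cv2.resize(s['frame'][80:300,200:440],None,fx=3,fy=2.7)[:,:,::-1])
go([.4759,-.2484,.18],150)
E
```

```text
{'t': 21.2833, 'tcp_pos': [0.5007, -0.0076, 0.1798], 'ft_force': [-1.194, -0.1649, -1.0831], 'ft_torque': [0.0166, -0.0177, -0.0029], 'width': 0.0148}
yaw 71.3 tilt [ 1.4e-03 -1.0e-04 -1.0e+00] q6 1.882
offset [-23.65   5.25   0.18] twist [ 0.005  0.002 -1.374]
```

View pics/w5.png

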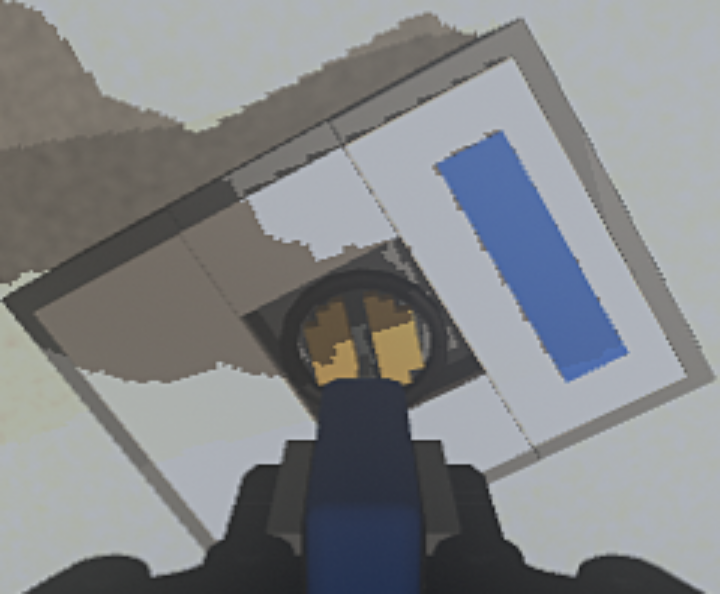

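The view shows the lock turned (slot at about (360,335)) and the cover flush with the pack. Now back to the stand.

>>> {"op": "arm_command", "data": {"plan": [{"offset": [-0.6,0.1,0],"twist": [0,0,-0.04],"hand": 1},{"offset": [-1.8,0.4,0],"twist": [0,0,-0.12],"hand": 1},{"offset": [-3.6,0.8,0],"twist": [0,0,-0.22],"hand": 1},{"offset": [-5.6,1.2,0],"twist": [0,0,-0.32],"hand": 1},{"offset": [-7.6,1.7,0],"twist": [0,0,-0.42],"hand": 1},{"offset": [-9.6,2.1,0],"twist": [0,0,-0.52],"hand": 1},{"offset": [-11.6,2.6,0],"twist": [0,0,-0.62],"hand": 1},{"offset": [-13.6,3,0],"twist": [0,0,-0.72],"hand": 1},{"offset": [-15.6,3.5,0],"twist": [0,0,-0.82],"hand": 1},{"offset": [-17.4,3.9,0],"twist": [0,0,-0.9],"hand": 1}]}}

```text
t: 22.17
tcp_pos: [0.4832, -0.1862, 0.1825]
ee_rot: [1.494, 2.758, 0.003]
ft_force: [0.8, 0.8, -0.3]
width: 0.015
```

```bash
python3 -c "
from h import *
go([.4759,-.2484,.18],150)"
```

```text
offset [-4.81 -4.01  0.25] twist [ 0.003  0.004 -0.469]
```

>>> {"op": "arm_command", "data": {"plan": [{"offset": [-1,-0.8,0],"twist": [0,0,-0.08],"hand": 1},{"offset": [-2,-1.7,0],"twist": [0,0,-0.16],"hand": 1},{"offset": [-3,-2.5,0.1],"twist": [0,0,-0.24],"hand": 1},{"offset": [-3.8,-3.2,0.2],"twist": [0,0,-0.32],"hand": 1},{"offset": [-4.5,-3.7,0.2],"twist": [0,0,-0.4],"hand": 1},{"offset": [-4.8,-4,0.25],"twist": [0.003,0.004,-0.45],"hand": 1},{"offset": [-4.8,-4,0.25],"twist": [0.003,0.004,-0.469],"hand": 1},{"offset": [-4.8,-4,0.25],"twist": [0.003,0.004,-0.469],"hand": 1},{"offset": [-4.8,-4,0.25],"twist": [0.003,0.004,-0.469],"hand": 1},{"offset": [-4.8,-4,0.25],"twist": [0.003,0.004,-0.469],"hand": 1}]}}

```text
t: 23.0
tcp_pos: [0.476, -0.2479, 0.1801]
ee_rot: [0.814, 3.034, 0.0]
ft_force: [0.4, 1.4, -0.8]
width: 0.015
```

```bash
python3 st.py; python3 - <<'E'
from h import *
s=snap('wrist');cv2.imwrite('pics/w6.png',cv2.resize(s['frame'][150:290,250:390],None,fx=4,fy=4)[:,:,::-1])
go([.4759,-.2484,.10],150)
st=bot.state();X=np.array(st['tcp_pos']);R=Ro.from_rotvec(st['ee_rot']);print(proj(s,[R.apply([.01,0,.0624])+X]))
E
```

```text
{'t': 23.0, 'tcp_pos': [0.476, -0.2479, 0.1801], 'ft_force': [0.3895, 1.3604, -0.8463], 'ft_torque': [-0.0137, 0.0086, 0.0123], 'width': 0.015}
yaw 149.97 tilt [ 7.e-04  1.e-04 -1.e+00] q6 0.044
offset [-0.01 -0.06  8.01] twist [ 0.     0.001 -0.   ]
[[321.20869537 210.59491743]]
```

View pics/w6.png

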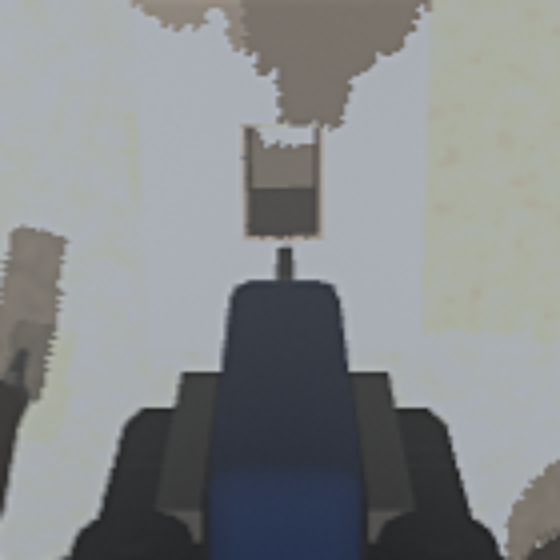

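The blade tip (285,262) lines up with the pocket (283,180) as it did before. I'll lower it in two stages.

>>> {"op": "arm_command", "data": {"plan": [{"offset": [0,-0.05,0.6],"twist": [0,0,0],"hand": 1},{"offset": [0,-0.06,1.8],"twist": [0,0,0],"hand": 1},{"offset": [0,-0.06,3.2],"twist": [0,0,0],"hand": 1},{"offset": [0,-0.06,4.6],"twist": [0,0,0],"hand": 1},{"offset": [0,-0.06,5.8],"twist": [0,0,0],"hand": 1},{"offset": [0,-0.06,6.8],"twist": [0,0,0],"hand": 1},{"offset": [0,-0.06,7.5],"twist": [0,0,0],"hand": 1},{"offset": [0,-0.06,8.1],"twist": [0,0,0],"hand": 1},{"offset": [0,-0.06,8.5],"twist": [0,0,0],"hand": 1},{"offset": [0,-0.06,8.5],"twist": [0,0,0],"hand": 1}]}}

```text
t: 23.88
tcp_pos: [0.4754, -0.2482, 0.0944]
ee_rot: [-0.814, -3.034, -0.001]
ft_force: [-0.9, 0.1, -1.3]
width: 0.0148
```

```bash
python3 st.py
```

```text
{'t': 23.8833, 'tcp_pos': [0.4754, -0.2482, 0.0944], 'ft_force': [-0.9296, 0.1271, -1.291], 'ft_torque': [0.0187, 0.0073, 0.0076], 'width': 0.0148}
yaw 149.98 tilt [-2.e-04  5.e-04 -1.e+00] q6 0.043
```

In the pocket with no contact. 2.6 cm further.

>>> {"op": "arm_command", "data": {"plan": [{"offset": [0,0,0.3],"twist": [0,0,0],"hand": 1},{"offset": [0,0,0.8],"twist": [0,0,0],"hand": 1},{"offset": [0,0,1.3],"twist": [0,0,0],"hand": 1},{"offset": [0,0,1.8],"twist": [0,0,0],"hand": 1},{"offset": [0,0,2.2],"twist": [0,0,0],"hand": 1},{"offset": [0,0,2.4],"twist": [0,0,0],"hand": 1},{"offset": [0,0,2.5],"twist": [0,0,0],"hand": 1},{"offset": [0,0,2.6],"twist": [0,0,0],"hand": 1},{"offset": [0,0,2.6],"twist": [0,0,0],"hand": 1},{"offset": [0,0,2.6],"twist": [0,0,0],"hand": 1}]}}

```text
t: 24.72
tcp_pos: [0.4756, -0.2482, 0.0686]
ee_rot: [0.814, 3.034, 0.001]
ft_force: [0.4, -0.6, -2.2]
width: 0.015
```

```bash
python3 st.py
```

```text
{'t': 24.7167, 'tcp_pos': [0.4756, -0.2482, 0.0686], 'ft_force': [0.4326, -0.6381, -2.173], 'ft_torque': [-0.0229, -0.0137, 0.0209], 'width': 0.015}
yaw 149.98 tilt [ 1.e-04  3.e-04 -1.e+00] q6 0.043
```

>>> {"op": "arm_command", "data": {"plan": [{"offset": [0,0,0.05],"twist": [0,0,0],"hand": 1},{"offset": [0,0,0.1],"twist": [0,0,0],"hand": 1},{"offset": [0,0,0.1],"twist": [0,0,0],"hand": 1},{"offset": [0,0,0.1],"twist": [0,0,0],"hand": 1.7},{"offset": [0,0,0.1],"twist": [0,0,0],"hand": 2},{"offset": [0,0,0.1],"twist": [0,0,0],"hand": 2.5},{"offset": [0,0,0.1],"twist": [0,0,0],"hand": 3.2},{"offset": [0,0,0.1],"twist": [0,0,0],"hand": 4},{"offset": [0,0,0.1],"twist": [0,0,0],"hand": 4.5},{"offset": [0,0,0.1],"twist": [0,0,0],"hand": 4.5}]}}

```text
t: 25.55
tcp_pos: [0.4756, -0.2482, 0.0676]
ee_rot: [0.814, 3.034, 0.001]
ft_force: [-0.8, -0.6, -0.2]
width: 0.045
```

>>> {"op": "arm_command", "data": {"plan": [{"offset": [0,0,-0.5],"twist": [0,0,0],"hand": 4.5},{"offset": [0,0,-1.5],"twist": [0,0,0],"hand": 4.5},{"offset": [0,0,-3],"twist": [0,0,0],"hand": 4.5},{"offset": [0,0,-4.5],"twist": [0,0,0],"hand": 4.5},{"offset": [0,0,-6.5],"twist": [0,0,0],"hand": 4.5},{"offset": [0,0,-8.5],"twist": [0,0,0],"hand": 4.5},{"offset": [0,0,-10.5],"twist": [0,0,0],"hand": 4.5},{"offset": [0,0,-12.5],"twist": [0,0,0],"hand": 4.5},{"offset": [0,0,-14],"twist": [0,0,0],"hand": 4.5},{"offset": [0,0,-15],"twist": [0,0,0],"hand": 4.5}]}}

```text
t: 26.38
tcp_pos: [0.4764, -0.2487, 0.2206]
ee_rot: [0.813, 3.031, -0.001]
ft_force: [-0.2, 0.0, 0.7]
width: 0.0448
```

```bash
python3 st.py; python3 - <<'E'
from h import *
s=snap('wrist')
hsv=cv2.cvtColor(s['frame'],cv2.COLOR_RGB2HSV);m=cv2.inRange(hsv,(100,120,90),(125,255,255))
for c in cv2.findContours(m,0,2)[0]:
    if 200<cv2.contourArea(c)<1500: r=cv2.minAreaRect(c);print(r,onplane(s,[r[0]],.101))
t=snap('scene')
L=np.array([.5005,-.0085]);a=np.radians(11)
ex=np.array([np.cos(a),np.sin(a)]);ey=np.array([-ex[1],ex[0]])
for dx,dy in((.04,.045),(.04,-.045),(-.05,0),(-.05,.035),(-.05,-.03),(0,.045)):
    p=L+dx*ex+dy*ey;u=proj(t,[[*p,.081]])[0];d=t['depth'][int(round(u[1]))-1:int(round(u[1]))+2,int(round(u[0]))-1:int(round(u[0]))+2]
    c,r=ray(t,[u]);print((dx,dy),'z',(c[2]+r[0,2]*np.median(d)).round(4))
v=np.hstack([cv2.resize(s['frame'][60:260,220:620],None,fx=2,fy=2)]);w=cv2.resize(t['frame'][130:330,140:540],(400,200))
cv2.imwrite('pics/w7.png',np.vstack([v,np.hstack([w,w*0])])[:,:,::-1])
E
```

```text
{'t': 26.3833, 'tcp_pos': [0.4764, -0.2487, 0.2206], 'ft_force': [-0.1643, 0.0089, 0.6969], 'ft_torque': [-0.0037, -0.0124, 0.0236], 'width': 0.0448}
yaw 149.98 tilt [ 0.0031 -0.0012 -1.    ] q6 0.043
((321.0, 199.0), (36.0, 14.0), 90.0) [[ 0.47561532 -0.24832908  0.101     ]]
(0.04, 0.045) z 0.0802
(0.04, -0.045) z 0.081
(-0.05, 0) z 0.0794
(-0.05, 0.035) z 0.0784
(-0.05, -0.03) z 0.08
(0, 0.045) z 0.0811
```

View pics/w7.png

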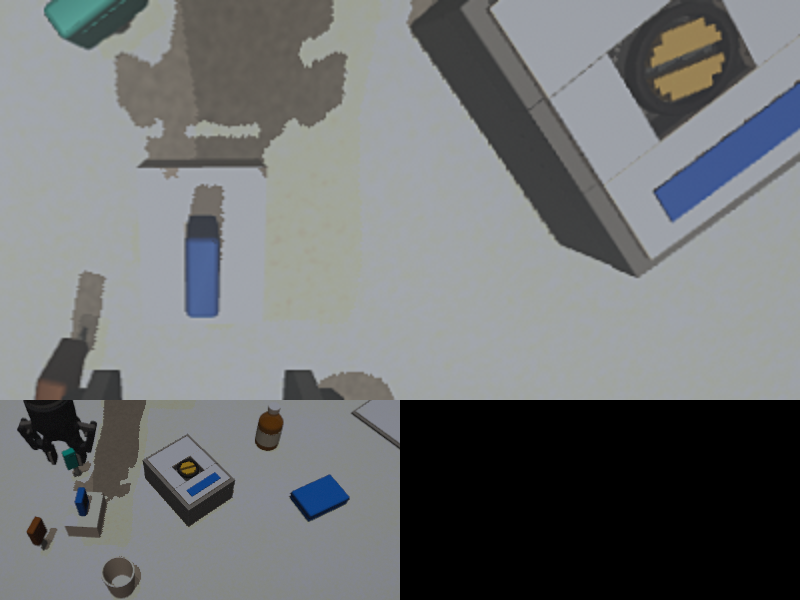

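The wrist view shows the key upright in the stand at (202,275). The slot, at (690,57), has turned by roughly 75–80° and the cover sits flush; the other things are where they were. Handing in.

```bash
python3 -c "
from plant import bot
print(bot.job_done())"
```

```text
the job is handed in; nothing more can be done
None
```

The cover is locked and drawn down flush, and the blue key is back upright in its stand. The job is handed in at about 26 s on the robot's clock.

- **Lock:** I turned the key clockwise in small steps. Torque stayed near 0.1–0.15 N m, then rose to about 0.26 N m (average of four noisy readings, peak 0.305) at the stop, and I stopped there. These are wrist torque readings. The windup joint itself was not readable.
- **Turn angle:** the tool turned 88°. The slot itself turned roughly 75–80°, estimated by eye from the last wrist pictures. The difference is play in the slot.
- **Cover:** its height reads 78–81 mm across six points, mean about 80 mm. That matches fully locked, within the camera's 2 mm calibration error.
- **Key:** the last measurement puts it at (0.4756, -0.2483), within 1 mm of where it was gripped. The gripper is open, about 15 cm above the grasp height, and touching nothing.
- **Other things:** the ones in view look unmoved in the last picture, compared by eye only.

One measurement disagreed: the top and wrist cameras differed by about 2.5 mm in y on the lock position. I settled it with a close look before inserting the blade, and nothing else failed.

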